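# Lock the camera carrier on the test arm with a linch pin

## Task

Lock the white camera carrier onto the arm of the test stand: take the red-knobbed linch pin out of its blue rack, feel gently for the hole in the top of the white sleeve and push the pin down through it until its collar is fully home, with the brass ring still open and pointing towards the arm's free end. Then flip the sprung ring down over the free end of the arm until it snaps shut around the arm and under the pin's end, and let go. Never press the pin hard against the stand (30 N is too much), and leave the loose dome camera, the bottle and the screwdriver where they are.

Things in the scene. Friction and masses are not known exactly. Their poses are not given: they have to be found in the camera images.
- test_stand: Fixed stand with a level test arm. Origin on the bench right below point slot_mid; x level along the arm to its free end, z up. A post (30 x 50 mm, 167 mm high) carries the arm 155 mm behind (at -x). On the arm sits a white square sleeve, 28 mm wide, 26 mm high, top face at 135 mm, ending 32 mm past its pin hole at +x; a white camera hangs under it behind the hole. Arm ends at x = 17 mm.
- slot_mid (a point): Point level with the sleeve's top face, on the arm's centre line; axes as test_stand. The sleeve's upright through-hole (11.5 mm wide, 1 mm chamfer) is on the centre line but anywhere up to 12 mm either way along x: its place is not reported, find it by eye or feel. The sleeve is clamped fast. Hole walls 4 mm thick, top and bottom, with 18 mm between them where a 12 mm slot runs along x.
- pin_rack: Fixed blue block, 36 x 36 mm, 56 mm high, with a 13 mm upright hole in which the linch pin stands at the start, its collar on the block's top. Origin at the centre of its underside, z up.
- pin_knob (a point): Loose linch pin, 220 g. Point on its axis at grip height of the red round knob (18 mm thick, 7 to 49 mm above the collar's underside, which is 30 mm below this point). z up the pin, x to the side where the open ring sticks out. Collar 24 mm wide, 4 thick. Shank 10 mm thick, 46 mm long below the collar, the last 5 tapering to a 7.5 mm end. Fully home: collar on the sleeve's top face.
- pin_tip (a point): Centre of the pin's lower end, 76 mm below point pin_knob; axes as pin_knob.
- ring (a joint): Angle of the brass ring (5 mm wire bail, legs 21 mm either side of the pin's axis, 37 mm clear inside) about its level hinge along the pin's y, 5 mm above the collar's underside. About 1.45: open, near level on the pin's +x side. 0: shut, hanging down, cross bar just below the pin's end. An over-centre spring (about 3 N at the bar) holds either end; pressed below about 0.9 it snaps shut.
- ring_bar (a point): Middle of the ring's cross bar, 56 mm from the hinge, the bar 30 mm long and level along the pin's y.
- dome_camera: Bystander: loose white dome camera, 76 mm wide, 83 mm high, origin at the centre of its underside.
- bottle: Bystander: small clear bottle, 44 mm wide, 100 mm high, origin at the centre of its underside.
- screwdriver: Bystander: screwdriver lying on the bench, origin below its middle, its length along its x.
- pin: The same linch pin as pin_knob: origin on its axis at the collar's underside, axes as pin_knob.
There are look-alikes about, which are no part of the job. What is meant by the pin is not black or purple, and is the smaller of those in its own colour.

How it is judged:
By the outcome, as a careful person would: the job done as asked, in the order asked, and still so for the second after the job is handed in, with the robot touching nothing.
It also fails if it takes over 72 s, if anything falls off the work surface, if the arm or the gripper's body presses on something with over 40 N, if the wrist force passes 120 N, or if a joint passes its speed limit or range.

## Robot

A 6-joint arm with a two-finger parallel gripper is mounted at the origin on the work surface. World frame = base frame: x ahead of the robot, y to its left, z up, the work surface at z = 0. Lengths are in mm, angles in degrees, forces in N, time in s.
With the tool pointing down it reaches from about 425 to 950 mm from the base axis. Payload 14.7 kg.
Tool frame: the origin (TCP) lies midway between the tips of the shut fingers; the grasp point (between the pads) lies 19 mm behind it; z points along the fingers, y is the direction in which the jaws open and shut (so a half turn about z gives the same grasp; the last joint's range is limited). The gripper opens to 85 mm and grips with 20 to 120 N. Pads are 22 mm wide; open, the fingers measure 114 mm over their backs; the gripper's body (76 mm by 85 mm) begins 54 mm behind the grasp point. The pads swing forward as they close: fully open they stand 13 mm farther back than shut.
Start: joints at [-70.107, 27.513, 91.461, -0, 61.026, -2.67], TCP at [249.42, -600.235, 231.297] pointing down, gripper open.
Joint ranges: [-157.49, 157.49], [-46.99, 117.5], [13.45, 153.17], [-89.5, 269.5], [5.16, 153.95], [-167.48, 167.48]. Speed limits (degrees/s): [108.29, 108.29, 136.94, 172.46, 172.46, 172.46].

## Interface

Orientations are given as a 3x3 rotation matrix whose columns are the frame's x, y, z axes.
In Python, from station import robot, imaging gives the robot as it stands. The module is installed in compiled form; this text tells all that it offers.
- The arm moves only by the tool step_arm, never from a script. Its argument "deltas" is a list that holds one entry, the list of rows, each a list of 7 numbers: the shift along the tool's x, y, z scaled (see below), then the turn, a rotation vector about the tool's x, y, z scaled (see below), then the finger opening in mm, from 0 to 85.4. In form: [[[dx, dy, dz, rx, ry, rz, claw], ...]]. A call has 1 to 20 rows; each row shifts and turns the pose as measured when the row begins, along the tool's axes as they then stand; what a row does not reach is not made up. The controller multiplies each number of a shift by 0.02 m and each number of a turn by 0.1 rad. A row lasts 1/8 s, in which the tool goes at most 62.5 mm and 10.7 degrees, less where a joint would pass 70% of its speed; a pose out of reach is approached as far as the arm can. A call with a number of a shift or a turn outside -1 to 1 is refused whole. A call with a gripper value outside its range is refused whole. The fingers move at their own pace and stop on an object; "force" is the grip in N (left out, the last holds). Time passes only in rows, so rows that do not move let the fingers close. It gives the time, the measured TCP pose, the force and the opening at its end, in the units of the state.
- robot.state(): the state, without advancing time (a new reading comes with each control period).
- imaging.capture(name): name is "side" or "top"; returns (picture, depth): 480x640x3 uint8, red, green, blue; 480x640 float32, mm along the optical axis (not along the pixel's ray), 0 where there is no reading.
- imaging.camera_info(name): a dict with "intrinsics" (3x3 intrinsics, pixels), "D" ([k1, k2, p1, p2, k3] as OpenCV has them; the pictures are not rectified), "R" (3x3) and "t" (3): a world point X has camera coordinates R X + t. Camera axes: x right, y down, z forward; pixel columns grow to the right and rows downward; lengths in mm; the calibration is good to about 2 mm. A picture is of the moment at which its call begins. camera_info takes no time and is no camera call.
- robot.job_done(): hands the job in, once; it reports no verdict.
The state is a dict: "time": time; "q": joint angles; "joint_vel": joint speeds; "effort": joint torques, N m; "ee_pos": TCP position; "tcp_rot": TCP orientation; "ft_force": force on the tool from outside, world axes, zero at the start; "ft_torque": the same for the moment, N m; "finger_gap": opening from 0.0 (shut) to 1.0 (fully open).
Only numpy, scipy, OpenCV 4.12 (cv2) and the standard library are available. Lean on these libraries where they do the work, as an engineer would, in place of code of your own. Each camera call takes 0.05 s, during which the arm holds its last target. There are 200 camera calls.

## Working session

There is one attempt and no reset: what is moved stays moved. The work goes in short steps, Python scripts to look and compute and a tool call to move; the robot and the scene stay as the last step left them, time stands still between calls to the robot, and variables do not carry over. Pictures are saved under pics/ and viewed, about 8 in all and at most 12, crops included, and the job is handed in when it is done.

Besides the shell and the picture viewer there is one more tool, called after "Emit:" by a JSON object that holds its "name" and its "arguments", one argument or row to a line. step_arm: Moves the arm, as the interface text tells. Shifts and turns lie within -1 to 1; 1 stands for 0.02 m of shift or 0.1 rad of turn. Its arguments: {"type":"object","properties":{"deltas":{"type":"array"},"force":{"type":"number"}},"required":["deltas"]}

```bash
mkdir -p pics; cat > h.py <<'E'
import numpy as np, cv2
from station import robot, imaging
def cap(n):
    p,d=imaging.capture(n); return p,d
def world(n,u,v,depth):
    c=imaging.camera_info(n); K=np.array(c['intrinsics'],float);D=np.array(c['D'],float);R=np.array(c['R']);t=np.array(c['t'])
    p=cv2.undistortPoints(np.array([[[u,v]]],float),K,D)[0,0]
    return R.T@(np.array([p[0],p[1],1])*depth-t)
def onplane(n,u,v,z):
    c=imaging.camera_info(n);R=np.array(c['R']);t=np.array(c['t'])
    o=-R.T@t; r=world(n,u,v,1.)-o
    return o+r*(z-o[2])/r[2]
def proj(n,X):
    c=imaging.camera_info(n)
    return cv2.projectPoints(np.array([X],float).reshape(-1,3),cv2.Rodrigues(np.array(c['R'],float))[0],np.array(c['t'],float),np.array(c['intrinsics'],float),np.array(c['D'],float))[0][:,0]
E
python3 - <<'E'
from h import *
for n in ('side','top'):
    p,d=cap(n); cv2.imwrite(f'pics/{n}0.png',p[:,:,::-1]); np.save(f'{n}0.npy',d)
    c=imaging.camera_info(n); R=np.array(c['R']);print(n,-R.T@np.array(c['t']),R.round(2).tolist(),c['intrinsics'])
print(robot.state())
E
```

```text
side [112.2610425  594.17834108 865.3182178 ] [[-0.8, -0.6, 0.0], [-0.43, 0.58, -0.7], [0.41, -0.56, -0.72]] [[568.3713393    0.         319.33414443]
 [  0.         568.3713393  238.79121169]
 [  0.           0.           1.        ]]
top [ 429.94380171    5.14525526 1381.93492868] [[-0.02, -1.0, -0.0], [-0.99, 0.02, -0.1], [0.1, 0.0, -0.99]] [[613.42640194   0.         320.46161956]
 [  0.         613.42640194 242.68435868]
 [  0.           0.           1.        ]]
{'time': 0.1, 'q': array([-7.01057245e+01,  2.75477736e+01,  9.14906529e+01, -1.30061583e-03,
        6.10262303e+01, -2.67054797e+00]), 'joint_vel': array([ 0.08869577, -0.12299128,  0.04572426, -0.13861837, -0.03268301,
       -0.06196736]), 'effort': array([ 2.31170336e-03, -9.52256656e+01, -4.31041181e+01, -4.64505265e-04,
        5.25928059e-03, -3.90595324e-05]), 'ee_pos': array([ 249.3016324 , -599.88204394,  230.71611232]), 'tcp_rot': array([[ 9.23441762e-01,  3.83738387e-01, -4.02677264e-04],
       [ 3.83738597e-01, -9.23441161e-01,  1.05437142e-03],
       [ 3.27540266e-05, -1.12817341e-03, -9.99999363e-01]]), 'ft_force': array([ 0.27230007, -0.84142709,  0.37841206]), 'ft_torque': array([ 0.02609329, -0.02724834, -0.034137  ]), 'finger_gap': 0.997834718257202}
```

View pics/side0.png

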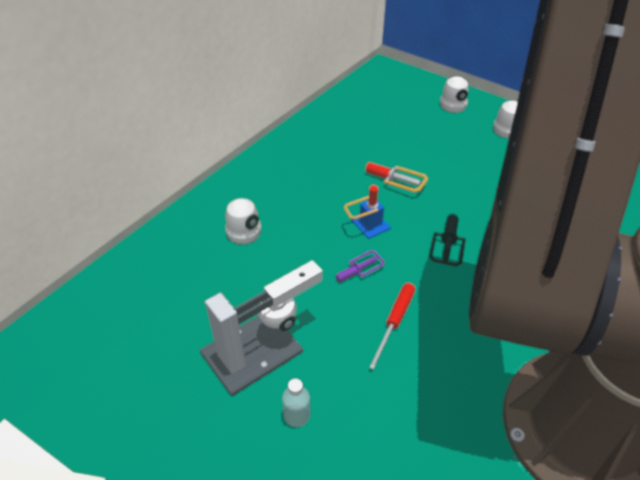

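View pics/top0.png

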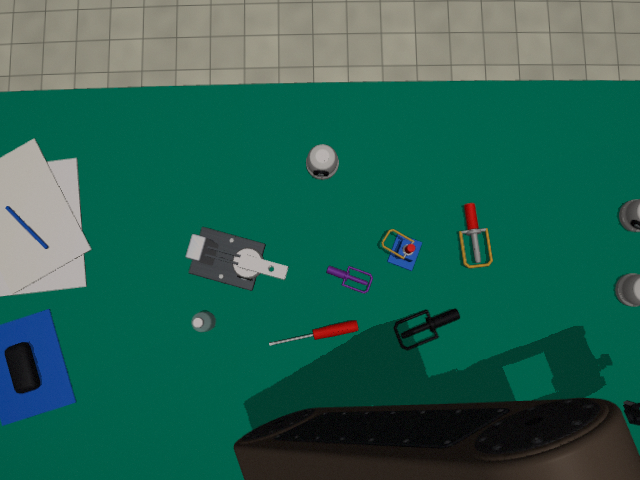

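Side view: red pin standing in the blue rack, knob (373,192), ring towards (348,210). The other candidates are a bigger red pin lying at (395,177), a purple one at (360,266), a black one at (450,240), and a red screwdriver at (400,310). The smaller red pin, standing in the rack (top view 410,248), fits the description. The sleeve hole shows at about (271,268) in the top view. Next I measure and confirm in one crop.

```bash
cat > m.py <<'E'
from h import *
T=cv2.imread('pics/top0.png');S=cv2.imread('pics/side0.png');dT=np.load('top0.npy')
def mask(I,lo,hi,box):
    h=cv2.cvtColor(I,cv2.COLOR_BGR2HSV);m=cv2.inRange(h,lo,hi);z=np.zeros_like(m);x0,y0,x1,y1=box;z[y0:y1,x0:x1]=m[y0:y1,x0:x1];return z
def cen(m): y,x=np.nonzero(m);return x.mean(),y.mean(),len(x)
# knob
mt=mask(T,(0,150,80),(8,255,255),(395,235,425,262))
ms=mask(S,(0,150,80),(8,255,255),(360,182,385,210))
print('knob top',cen(mt),'side',cen(ms))
y,x=np.nonzero(ms);print('side knob rows',y.min(),y.max(),x.min(),x.max())
print('knob top-view @z100',onplane('top',*cen(mt)[:2],100),'depth',np.median(dT[mt>0]), world('top',*cen(mt)[:2],np.median(dT[mt>0])))
print('knob side @z86',onplane('side',*cen(ms)[:2],86))
# rack blue
mb=mask(T,(105,150,60),(125,255,255),(380,230,430,275));
r=cv2.minAreaRect(np.argwhere(mb)[:,::-1].astype(np.float32));print('rack',r,onplane('top',*r[0],56))
# ring
mr=mask(T,(12,90,80),(32,255,255),(370,220,430,270))
P=np.array([onplane('top',a,b,57)[:2] for b,a in np.argwhere(mr)])
r=cv2.minAreaRect(P.astype(np.float32));print('ring',r,cv2.boxPoints(r).tolist(),len(P))
# sleeve
mw=mask(T,(0,0,170),(180,60,255),(225,240,295,290))
n,l,st,c=cv2.connectedComponentsWithStats(mw);print(st[1:].tolist())
Q=np.argwhere(mw)[:,::-1]; Q=Q[Q[:,0]>264]
W=np.array([onplane('top',a,b,135)[:2] for a,b in Q]);r=cv2.minAreaRect(W.astype(np.float32));print('sleeve end',r,cv2.boxPoints(r).tolist())
A=cv2.resize(T[225:275,370:430],None,fx=6.5,fy=6.5,interpolation=cv2.INTER_CUBIC)
B=cv2.resize(T[240:290,230:290],None,fx=6.5,fy=6.5,interpolation=cv2.INTER_CUBIC)
C=cv2.resize(S[180:240,335:395],None,fx=4,fy=4,interpolation=cv2.INTER_CUBIC)
D=cv2.resize(S[250:310,260:330],None,fx=4,fy=4,interpolation=cv2.INTER_CUBIC)
O=np.zeros((600,800,3),np.uint8);O[:325,:390]=A;O[:325,400:790]=B;O[340:580,:240]=C;O[340:580,400:680]=D
cv2.imwrite('pics/crop1.png',O)
E
python3 m.py
```

```text
knob top (np.float64(410.0681818181818), np.float64(247.8181818181818), 44) side (np.float64(372.81904761904764), np.float64(193.82857142857142), 105)
side knob rows 186 203 370 377
knob top-view @z100 [ 546.84981319 -181.61352276  100.        ] depth 1281.2537 [ 546.32938136 -180.78212658  105.70680436]
knob side @z86 [ 550.13734034 -185.22086364   86.        ]
rack ((404.29193115234375, 251.6970672607422), (26.14334487915039, 30.500566482543945), 19.983104705810547) [ 542.6297181  -175.17344518   56.        ]
ring ((562.6723022460938, -158.4078369140625), (58.567317962646484, 46.60243606567383), 57.95473861694336) [[527.3839111328125, -170.86614990234375], [566.885498046875, -195.5928955078125], [597.960693359375, -145.94952392578125], [558.4591064453125, -121.2227783203125]] 134
[[234, 249, 53, 30, 825]]
sleeve end ((504.44873046875, 101.1000747680664), (46.64708709716797, 25.159473419189453), 73.1290283203125) [[485.64154052734375, 82.43121337890625], [509.7181701660156, 75.12950134277344], [523.2559204101562, 119.76893615722656], [499.1792907714844, 127.07064819335938]]
```

View pics/crop1.png

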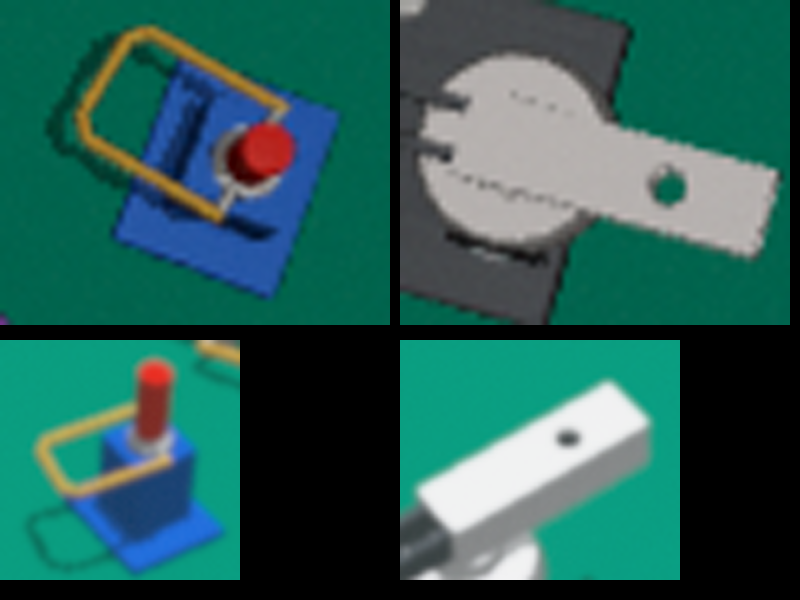

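```bash
cat >> h.py <<'E'
from scipy.spatial.transform import Rotation as Ro
def down(yyaw): # tool down, tool y axis at world yaw (deg)
    a=np.radians(yyaw); y=np.array([np.cos(a),np.sin(a),0]);z=np.array([0,0,-1.]);return np.c_[np.cross(y,z),y,z]
def go(pos,R):
    s=robot.state();Rt=np.array(s['tcp_rot'])
    rv=Ro.from_matrix(Rt.T@R).as_rotvec()/0.1
    print('t',round(s['time'],2),'pos',np.round(s['ee_pos'],1),'q',np.round(s['q'],1),'F',np.round(s['ft_force'],1),'gap',round(s['finger_gap']*85.4,1))
    print(' turn units',rv.round(2),' shift units now',(Rt.T@(np.array(pos)-s['ee_pos'])/20).round(2),' shift after turn',(R.T@(np.array(pos)-s['ee_pos'])/20).round(2))
E
python3 - <<'E'
from h import *
P=lambda n,u,v,z:onplane(n,u,v,z)[:2]
px=lambda x,y:(370+x/6.5-.42,225+y/6.5-.42)
a,b,c,d=[P('top',*px(*q),z) for q,z in (((285,105),61),((222,218),61),((150,30),56),((90,145),56))]
for v in (c-a,d-b,a-b): print(v,np.degrees(np.arctan2(v[1],v[0])))
print('hinge mid',(a+b)/2)
hx=lambda x,y:(230+(x-400)/6.5-.42,240+y/6.5-.42)
print('hole top',P('top',*hx(667,187),135),'side',P('side',260+168/4-.4,250+98/4-.4,135))
c=[P('top',*hx(*q),135) for q in ((778,172),(757,258),(610,125),(585,212))]
for v in (c[0]-c[2],c[1]-c[3]):print('sleeve dir',np.degrees(np.arctan2(v[1],v[0])))
print('end mid',(c[0]+c[1])/2, 'width',np.linalg.norm(c[0]-c[1]))
go([547,-182,231],down(-121))
E
```

```text
[26.59184791 43.78659161] 58.72945039007727
[25.62841162 42.7745675 ] 59.0720376741778
[ 37.396334   -22.24124928] -30.741816193877703
hinge mid [ 546.99874028 -183.9740447 ]
hole top [506.7242423 108.7689745] side [508.04305494 108.36294446]
sleeve dir -106.60477612067156
sleeve dir -105.89988640742453
end mid [497.42218209  77.36725138] width 27.692373939569997
t 0.1 pos [ 249.3 -599.9  230.7] q [-70.1  27.5  91.5  -0.   61.   -2.7] F [ 0.3 -0.8  0.4] gap 85.2
 turn units [-0.01  0.    9.35]  shift units now [ 21.76 -13.58   0.  ]  shift after turn [ 2.000e+00 -2.558e+01 -1.000e-02]
```

Emit:
{"name": "step_arm", "arguments": {
  "deltas": [
    [[1,-0.62,0,0,0,0,85],[1,-0.62,0,0,0,0,85],[1,-0.62,0,0,0,0,85],[1,-0.62,0,0,0,0,85],[1,-0.62,0,0,0,0,85],[1,-0.62,0,0,0,0,85],[1,-0.62,0,0,0,0,85],[1,-0.62,0,0,0,0,85],[1,-0.62,0,0,0,0,85],[1,-0.62,0,0,0,0,85],[1,-0.62,0,0,0,0,85],[1,-0.62,0,0,0,0,85],[1,-0.62,0,0,0,0,85],[1,-0.62,0,0,0,0,85],[1,-0.62,0,0,0,0,85],[1,-0.62,0,0,0,0,85],[1,-0.62,0,0,0,0,85],[1,-0.62,0,0,0,0,85],[1,-0.62,0,0,0,0,85],[1,-0.62,0,0,0,0,85]]
  ]
}}

```text
time: 2.6
ee_pos: [537.5, -181.7, 233.3]
tcp_rot: [[0.92, 0.392, 0.002], [0.392, -0.92, 0.001], [0.003, 0.0, -1.0]]
ft_force: [-0.7, -0.9, -0.4]
finger_gap: 0.996
```

Emit:
{"name": "step_arm", "arguments": {
  "deltas": [
    [[0,0,0,0,0,1,85],[0,0,0,0,0,1,85],[0,0,0,0,0,1,85],[0,0,0,0,0,1,85],[0,0,0,0,0,1,85],[0,0,0,0,0,1,85],[0,0,0,0,0,1,85],[0,0,0,0,0,1,85],[0,0,0,0,0,1,85],[0,0,0,0,0,0.35,85]]
  ]
}}

```text
time: 3.85
ee_pos: [537.7, -166.8, 234.6]
tcp_rot: [[0.851, -0.525, 0.004], [-0.525, -0.851, 0.001], [0.003, -0.003, -1.0]]
ft_force: [0.5, 0.4, -0.5]
finger_gap: 0.996
```

```bash
python3 -c "
from h import *
go([547,-183,160],down(-121))"
```

```text
t 3.85 pos [ 537.7 -166.8  234.6] q [-20.4  20.3 103.    0.2  56.5 101.2] F [ 0.5  0.4 -0.5] gap 85.1
 turn units [-0.03 -0.03 -0.12]  shift units now [0.81 0.46 3.73]  shift after turn [0.82 0.46 3.73]
```

Emit:
{"name": "step_arm", "arguments": {
  "deltas": [
    [[0.8,0.45,0.7,-0.03,-0.03,-0.12,85],[0,0,1,0,0,0,85],[0,0,1,0,0,0,85],[0,0,1,0,0,0,85],[0,0,0,0,0,0,85]]
  ]
}}

```text
time: 4.47
ee_pos: [548.5, -182.4, 156.3]
tcp_rot: [[0.861, -0.508, 0.0], [-0.508, -0.861, -0.001], [0.001, 0.001, -1.0]]
ft_force: [-0.2, -1.0, -1.1]
finger_gap: 0.992
```

```bash
python3 -c "
from h import *
go([547,-183,70],down(-121))"
```

```text
t 4.47 pos [ 548.5 -182.4  156.3] q [-2.140e+01  2.680e+01  1.054e+02 -1.000e-01  4.780e+01  9.920e+01] F [-0.2 -1.  -1.1] gap 84.8
 turn units [ 0.01 -0.01  0.08]  shift units now [-0.05  0.06  4.31]  shift after turn [-0.05  0.06  4.31]
```

Emit:
{"name": "step_arm", "arguments": {
  "deltas": [
    [[-0.05,0.06,1,0,0,0.08,85],[0,0,1,0,0,0,85],[0,0,1,0,0,0,85],[0,0,0.9,0,0,0,85],[0,0,0.25,0,0,0,85],[0,0,0,0,0,0,50],[0,0,0,0,0,0,30]]
  ]
}}

```text
time: 5.35
ee_pos: [551.5, -184.5, 74.8]
tcp_rot: [[0.86, -0.511, 0.006], [-0.511, -0.86, -0.004], [0.007, 0.0, -1.0]]
ft_force: [0.1, -0.2, 0.1]
finger_gap: 0.599
```

```bash
python3 -c "
from h import *
go([547,-183,70],down(-121))"
```

```text
t 5.35 pos [ 551.5 -184.5   74.8] q [-2.140e+01  3.340e+01  1.084e+02 -1.000e-01  3.780e+01  9.940e+01] F [ 0.1 -0.2  0.1] gap 51.2
 turn units [ 0.   -0.07  0.05]  shift units now [-0.23  0.05  0.24]  shift after turn [-0.23  0.05  0.24]
```

Emit:
{"name": "step_arm", "arguments": {
  "deltas": [
    [[-0.23,0.05,0.2,0,-0.07,0.05,40],[0,0,0,0,0,0,34]]
  ],
  "force": 50
}}

```text
time: 5.6
ee_pos: [547.2, -183.1, 71.5]
tcp_rot: [[0.857, -0.516, 0.001], [-0.516, -0.857, -0.0], [0.001, -0.0, -1.0]]
ft_force: [1.1, 0.1, 0.8]
finger_gap: 0.399
```

```bash
python3 -c "
from h import *
go([547,-183,70],down(-121))"
```

```text
t 5.6 pos [ 547.2 -183.1   71.5] q [-21.5  33.5 108.8   0.   37.6  99.5] F [1.1 0.1 0.8] gap 34.0
 turn units [-0.   -0.01 -0.01]  shift units now [-0.01  0.    0.07]  shift after turn [-0.01  0.    0.07]
```

Good. Close, then lift a little.

Emit:
{"name": "step_arm", "arguments": {
  "deltas": [
    [[0,0,0,0,0,0,10],[0,0,0,0,0,0,10],[0,0,0,0,0,0,10],[0,0,0,0,0,0,10],[0,0,0,0,0,0,10],[0,0,0,0,0,0,10]]
  ],
  "force": 60
}}

```text
time: 6.35
ee_pos: [547.4, -183.1, 71.9]
tcp_rot: [[0.857, -0.516, 0.001], [-0.516, -0.857, -0.0], [0.001, -0.0, -1.0]]
ft_force: [-0.5, 0.0, -0.3]
finger_gap: 0.19
```

```bash
python3 -c "
from h import *
go([547,-183,70],down(-121))"
```

```text
t 6.35 pos [ 547.4 -183.1   71.9] q [-21.5  33.5 108.8   0.   37.6  99.5] F [-0.5  0.  -0.3] gap 16.2
 turn units [-0.   -0.01 -0.01]  shift units now [-0.02  0.    0.1 ]  shift after turn [-0.02  0.    0.1 ]
```

Emit:
{"name": "step_arm", "arguments": {
  "deltas": [
    [[0,0,-0.4,0,0,0,10],[0,0,-0.6,0,0,0,10],[0,0,-0.6,0,0,0,10],[0,0,-0.6,0,0,0,10],[0,0,-0.8,0,0,0,10],[0,0,-1,0,0,0,10],[0,0,-1,0,0,0,10],[0,0,-1,0,0,0,10],[0,0,-1,0,0,0,10],[0,0,-1,0,0,0,10],[0,0,0,0,0,0,10]]
  ]
}}

```text
time: 7.72
ee_pos: [547.2, -183.2, 245.3]
tcp_rot: [[0.857, -0.516, 0.005], [-0.516, -0.857, -0.002], [0.005, -0.001, -1.0]]
ft_force: [0.3, -0.4, -1.8]
finger_gap: 0.191
```

```bash
python3 - <<'E'
from h import *
go([507.2,108.6,234],down(73.5))
T,_=cap('top');S,_=cap('side')
O=np.zeros((400,800,3),np.uint8)
O[:,:400]=cv2.resize(T[200:300,360:460],(400,400));O[:,400:]=cv2.resize(S[110:230,330:450],(400,400))
cv2.imwrite('pics/lift.png',O[:,:,::-1])
E
```

```text
t 7.72 pos [ 547.2 -183.2  245.3] q [-21.5  20.7 100.6  -0.   58.4  99.5] F [ 0.3 -0.4 -1.8] gap 16.3
 turn units [-0.08  0.   28.88]  shift units now [ -9.24 -11.47   0.53]  shift after turn [ 6.06 13.42  0.56]
```

View pics/lift.png

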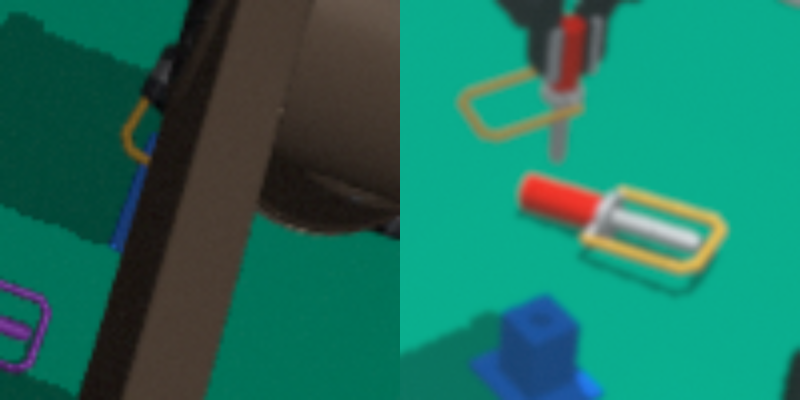

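The side view shows the pin upright in the jaws with its ring open, and the rack empty. Carry it over, then turn it.

Emit:
{"name": "step_arm", "arguments": {
  "deltas": [
    [[-0.4,-0.5,0,0,0,0,10],[-0.77,-0.95,0,0,0,0,10],[-0.77,-0.95,0,0,0,0,10],[-0.77,-0.95,0,0,0,0,10],[-0.77,-0.95,0,0,0,0,10],[-0.77,-0.95,0,0,0,0,10],[-0.77,-0.95,0,0,0,0,10],[-0.77,-0.95,0,0,0,0,10],[-0.77,-0.95,0,0,0,0,10],[-0.77,-0.95,0,0,0,0,10],[-0.77,-0.95,0,0,0,0,10],[-0.4,-0.5,0,0,0,0,10],[0,0,0,0,0,-0.5,10],[0,0,0,0,0,-1,10],[0,0,0,0,0,-1,10],[0,0,0,0,0,-1,10],[0,0,0,0,0,-1,10],[0,0,0,0,0,-1,10],[0,0,0,0,0,-1,10],[0,0,0,0,0,-1,10]]
  ]
}}

```text
time: 10.32
ee_pos: [494.0, 102.2, 230.2]
tcp_rot: [[0.973, 0.232, -0.023], [0.232, -0.973, 0.001], [-0.022, -0.006, -1.0]]
ft_force: [0.4, -0.8, -2.3]
finger_gap: 0.192
```

Emit:
{"name": "step_arm", "arguments": {
  "deltas": [
    [[0,0,0,0,0,-1,10],[0,0,0,0,0,-1,10],[0,0,0,0,0,-1,10],[0,0,0,0,0,-1,10],[0,0,0,0,0,-1,10],[0,0,0,0,0,-1,10],[0,0,0,0,0,-1,10],[0,0,0,0,0,-1,10],[0,0,0,0,0,-1,10],[0,0,0,0,0,-1,10],[0,0,0,0,0,-1,10],[0,0,0,0,0,-1,10],[0,0,0,0,0,-1,10],[0,0,0,0,0,-1,10],[0,0,0,0,0,-1,10],[0,0,0,0,0,-1,10],[0,0,0,0,0,-1,10],[0,0,0,0,0,-1,10],[0,0,0,0,0,-1,10],[0,0,0,0,0,-1,10]]
  ]
}}

```text
time: 12.82
ee_pos: [485.3, 101.8, 221.3]
tcp_rot: [[-0.666, 0.745, -0.04], [0.745, 0.667, -0.003], [0.025, -0.032, -0.999]]
ft_force: [0.7, 0.0, -1.8]
finger_gap: 0.195
```

```bash
python3 -c "
from h import *
go([507.2,108.6,234],down(73.6))"
```

```text
t 12.82 pos [485.3 101.8 221.3] q [  8.2  17.1 110.2   0.2  55.  -33.7] F [ 0.7  0.  -1.8] gap 16.6
 turn units [-0.24 -0.33 -5.55]  shift units now [-0.46  1.02 -0.68]  shift after turn [-0.95  0.63 -0.64]
```

Emit:
{"name": "step_arm", "arguments": {
  "deltas": [
    [[-0.2,0.5,-0.4,-0.12,-0.15,-1,10],[-0.2,0.5,-0.3,-0.12,-0.15,-1,10],[0,0,0,0,0,-1,10],[0,0,0,0,0,-1,10],[0,0,0,0,0,-1,10],[0,0,0,0,0,-0.5,10]]
  ]
}}

```text
time: 13.58
ee_pos: [503.6, 110.4, 232.3]
tcp_rot: [[-0.963, 0.268, -0.006], [0.268, 0.963, -0.006], [0.004, -0.008, -1.0]]
ft_force: [-0.5, 0.2, -2.0]
finger_gap: 0.191
```

```bash
python3 -c "
from h import *
go([507.2,108.6,234],down(73.6))"
```

```text
t 13.57 pos [503.6 110.4 232.3] q [  9.2  16.9 108.6  -0.4  54.9 -65. ] F [-0.5  0.2 -2. ] gap 16.3
 turn units [-0.08 -0.04  0.15]  shift units now [-0.2  -0.04 -0.09]  shift after turn [-0.2  -0.04 -0.09]
```

Emit:
{"name": "step_arm", "arguments": {
  "deltas": [
    [[-0.2,-0.04,0.4,-0.08,-0.04,0.15,10],[0,0,0.5,0,0,0,10],[0,0,0.35,0,0,0,10],[0,0,0,0,0,0,10]]
  ]
}}

```text
time: 14.08
ee_pos: [506.3, 108.2, 204.1]
tcp_rot: [[-0.958, 0.287, -0.002], [0.287, 0.958, 0.0], [0.002, -0.0, -1.0]]
ft_force: [0.5, 0.0, -1.4]
finger_gap: 0.191
```

```bash
python3 - <<'E'
from h import *
go([507.2,108.6,207],down(73.6))
T,_=cap('top');S,_=cap('side')
cv2.imwrite('pics/t2.png',T[:,:,::-1]);cv2.imwrite('pics/s2.png',S[:,:,::-1])
O=np.zeros((400,800,3),np.uint8)
O[:,:400]=cv2.resize(T[225:305,230:310],(400,400),interpolation=2);O[:,400:]=cv2.resize(S[220:320,250:350],(400,400),interpolation=2)
cv2.imwrite('pics/hover.png',O[:,:,::-1])
E
```

```text
t 14.07 pos [506.3 108.2 204.1] q [  8.7  18.9 110.3   0.   50.9 -64.7] F [ 0.5  0.  -1.4] gap 16.3
 turn units [-0.   -0.02 -0.04]  shift units now [-0.04  0.03 -0.14]  shift after turn [-0.04  0.03 -0.14]
```

View pics/hover.png

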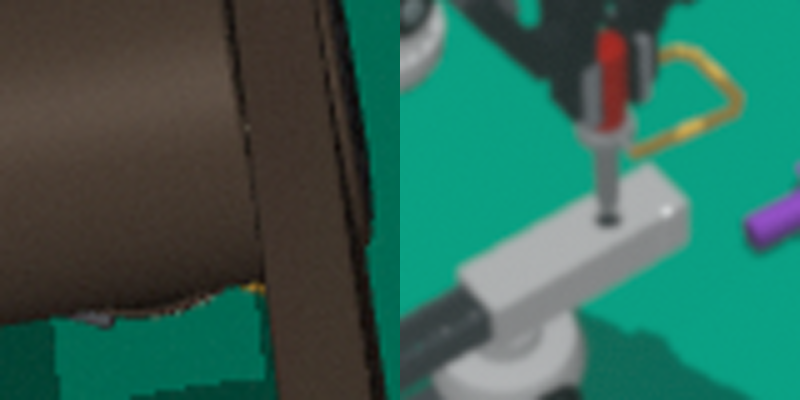

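Emit:
{"name": "step_arm", "arguments": {
  "deltas": [
    [[-0.04,0.03,0.1,0,-0.02,-0.04,10],[0,0,0.12,0,0,0,10],[0,0,0.12,0,0,0,10],[0,0,0,0,0,0,10]]
  ]
}}

```text
time: 14.68
ee_pos: [508.1, 108.9, 198.2]
tcp_rot: [[-0.959, 0.282, 0.003], [0.282, 0.959, -0.0], [-0.003, 0.001, -1.0]]
ft_force: [0.8, 0.1, -2.9]
finger_gap: 0.196
```

```bash
python3 -c "
from h import *
go([507.2,108.6,192],down(73.6))"
```

```text
t 14.68 pos [508.1 108.9 198.2] q [  8.8  19.4 110.6  -0.   49.8 -64.8] F [ 0.8  0.1 -2.9] gap 16.7
 turn units [0.01 0.03 0.  ]  shift units now [ 0.04 -0.03  0.31]  shift after turn [ 0.04 -0.03  0.31]
```

Emit:
{"name": "step_arm", "arguments": {
  "deltas": [
    [[0.04,-0.03,0.1,0,0.03,0,10],[0,0,0.12,0,0,0,10]]
  ]
}}

```text
time: 14.92
ee_pos: [507.3, 108.5, 193.7]
tcp_rot: [[-0.959, 0.282, 0.0], [0.282, 0.959, 0.001], [0.0, 0.001, -1.0]]
ft_force: [0.1, -0.4, -2.2]
finger_gap: 0.19
```

```bash
python3 -c "
from h import *
go([507.2,108.6,190],down(73.6))"
```

```text
t 14.93 pos [507.3 108.5 193.7] q [ 8.700e+00  1.970e+01  1.109e+02  1.000e-01  4.940e+01 -6.500e+01] F [ 0.1 -0.4 -2.2] gap 16.2
 turn units [ 0.01 -0.    0.  ]  shift units now [0.   0.   0.19]  shift after turn [0.   0.   0.19]
```

Tip should now be at about 132 with no contact force, so it has likely entered the hole. Go on gently.

Emit:
{"name": "step_arm", "arguments": {
  "deltas": [
    [[0,0,0.1,0,0,0,10],[0,0,0.1,0,0,0,10]]
  ]
}}

```text
time: 15.18
ee_pos: [507.2, 108.5, 189.3]
tcp_rot: [[-0.959, 0.282, -0.0], [0.282, 0.959, 0.001], [0.0, 0.001, -1.0]]
ft_force: [-1.4, -0.0, -1.5]
finger_gap: 0.193
```

```bash
python3 -c "
from h import *
go([507.2,108.6,180],down(73.6))"
```

```text
t 15.18 pos [507.2 108.5 189.3] q [ 8.700e+00  2.000e+01  1.112e+02  1.000e-01  4.880e+01 -6.500e+01] F [-1.4 -0.  -1.5] gap 16.5
 turn units [ 0.01 -0.    0.  ]  shift units now [-0.    0.01  0.47]  shift after turn [-0.    0.01  0.47]
```

Emit:
{"name": "step_arm", "arguments": {
  "deltas": [
    [[0,0,0.15,0,0,0,10],[0,0,0.15,0,0,0,10],[0,0,0.15,0,0,0,10],[0,0,0,0,0,0,10]]
  ]
}}

```text
time: 15.68
ee_pos: [507.0, 108.4, 179.4]
tcp_rot: [[-0.959, 0.282, -0.001], [0.282, 0.959, 0.001], [0.001, 0.0, -1.0]]
ft_force: [-0.3, 0.1, -1.9]
finger_gap: 0.189
```

```bash
python3 -c "
from h import *
go([507.2,108.6,160],down(73.6))"
```

```text
t 15.68 pos [507.  108.4 179.4] q [ 8.700e+00  2.080e+01  1.117e+02  1.000e-01  4.750e+01 -6.500e+01] F [-0.3  0.1 -1.9] gap 16.1
 turn units [ 0.   -0.01  0.  ]  shift units now [-0.01  0.01  0.97]  shift after turn [-0.01  0.01  0.97]
```

Tip at about 117, just above the lower wall; same slow pace.

Emit:
{"name": "step_arm", "arguments": {
  "deltas": [
    [[0,0,0.12,0,0,0,10],[0,0,0.12,0,0,0,10],[0,0,0.12,0,0,0,10],[0,0,0.12,0,0,0,10]]
  ]
}}

```text
time: 16.18
ee_pos: [507.1, 108.5, 169.4]
tcp_rot: [[-0.959, 0.282, -0.0], [0.282, 0.959, 0.001], [0.0, 0.001, -1.0]]
ft_force: [-1.1, -0.4, -1.6]
finger_gap: 0.192
```

```bash
python3 -c "
from h import *
go([507.2,108.6,160],down(73.6))"
```

```text
t 16.18 pos [507.1 108.5 169.4] q [ 8.700e+00  2.160e+01  1.123e+02  1.000e-01  4.620e+01 -6.500e+01] F [-1.1 -0.4 -1.6] gap 16.4
 turn units [ 0.01 -0.    0.  ]  shift units now [-0.    0.01  0.47]  shift after turn [-0.    0.01  0.47]
```

Through both walls. Go on to about 155, then feel for the seat.

Emit:
{"name": "step_arm", "arguments": {
  "deltas": [
    [[0,0,0.15,0,0,0,10],[0,0,0.15,0,0,0,10],[0,0,0.15,0,0,0,10],[0,0,0.12,0,0,0,10],[0,0,0.08,0,0,0,10]]
  ]
}}

```text
time: 16.8
ee_pos: [507.1, 108.5, 155.3]
tcp_rot: [[-0.959, 0.282, -0.0], [0.282, 0.959, 0.001], [0.001, 0.001, -1.0]]
ft_force: [-0.1, -0.3, -2.7]
finger_gap: 0.196
```

```bash
python3 -c "
from h import *
go([507.2,108.6,150],down(73.6))"
```

```text
t 16.8 pos [507.1 108.5 155.3] q [ 8.70e+00  2.27e+01  1.13e+02  1.00e-01  4.43e+01 -6.50e+01] F [-0.1 -0.3 -2.7] gap 16.7
 turn units [ 0.01 -0.01  0.  ]  shift units now [-0.    0.01  0.27]  shift after turn [-0.    0.01  0.27]
```

Emit:
{"name": "step_arm", "arguments": {
  "deltas": [
    [[0,0,0.06,0,0,0,10],[0,0,0.05,0,0,0,10],[0,0,0.04,0,0,0,10]]
  ]
}}

```text
time: 17.18
ee_pos: [507.1, 108.5, 152.1]
tcp_rot: [[-0.959, 0.282, -0.0], [0.282, 0.959, 0.001], [0.001, 0.001, -1.0]]
ft_force: [-0.6, 0.4, -2.5]
finger_gap: 0.194
```

Emit:
{"name": "step_arm", "arguments": {
  "deltas": [
    [[0,0,0.04,0,0,0,10]]
  ]
}}

```text
time: 17.3
ee_pos: [507.1, 108.5, 151.4]
tcp_rot: [[-0.959, 0.282, -0.0], [0.282, 0.959, 0.001], [0.001, 0.001, -1.0]]
ft_force: [-0.9, 0.9, -1.5]
finger_gap: 0.19
```

Emit:
{"name": "step_arm", "arguments": {
  "deltas": [
    [[0,0,0.03,0,0,0,10]]
  ]
}}

```text
time: 17.42
ee_pos: [507.2, 108.5, 150.8]
tcp_rot: [[-0.959, 0.282, -0.0], [0.282, 0.959, 0.001], [0.0, 0.001, -1.0]]
ft_force: [-3.0, -0.6, 9.6]
finger_gap: 0.19
```

Emit:
{"name": "step_arm", "arguments": {
  "deltas": [
    [[0,0,0.03,0,0,0,10]]
  ]
}}

```text
time: 17.55
ee_pos: [507.2, 108.5, 150.8]
tcp_rot: [[-0.959, 0.282, 0.0], [0.282, 0.959, 0.001], [0.0, 0.001, -1.0]]
ft_force: [-5.8, -0.8, 18.0]
finger_gap: 0.192
```

Emit:
{"name": "step_arm", "arguments": {
  "deltas": [
    [[0,0,0.03,0,0,0,10]]
  ]
}}

```text
time: 17.68
ee_pos: [507.2, 108.5, 150.8]
tcp_rot: [[-0.959, 0.282, 0.0], [0.282, 0.959, 0.001], [-0.0, 0.001, -1.0]]
ft_force: [-5.2, -0.5, 14.1]
finger_gap: 0.196
```

Seated: force rises at 150.8, where 150.9 was predicted. Release and rise.

Emit:
{"name": "step_arm", "arguments": {
  "deltas": [
    [[0,0,-0.02,0,0,0,22],[0,0,0,0,0,0,40],[0,0,0,0,0,0,50],[0,0,0,0,0,0,60],[0,0,-0.5,0,0,0,60],[0,0,-1,0,0,0,60],[0,0,-1,0,0,0,60],[0,0,-1,0,0,0,60],[0,0,-1,0,0,0,60],[0,0,-0.5,0,0,0,60]]
  ]
}}

```text
time: 18.92
ee_pos: [507.4, 108.4, 257.0]
tcp_rot: [[-0.959, 0.282, 0.001], [0.282, 0.959, 0.001], [-0.001, 0.001, -1.0]]
ft_force: [-0.7, -1.0, -0.7]
finger_gap: 0.703
```

```bash
python3 - <<'E'
from h import *
go([507.2,108.6,207],down(73.6))
T,_=cap('top');S,_=cap('side')
cv2.imwrite('pics/s3.png',S[:,:,::-1])
O=np.zeros((400,800,3),np.uint8)
O[:,:400]=cv2.resize(T[225:305,230:310],(400,400),interpolation=2);O[:,400:]=cv2.resize(S[220:320,250:350],(400,400),interpolation=2)
cv2.imwrite('pics/seat.png',O[:,:,::-1])
h=np.array([507.2,108.6]);a=np.radians(-106.4);ex=np.array([np.cos(a),np.sin(a)]);ey=np.array([-ex[1],ex[0]])
for r,y,z in ((55.6,15,133.3),(55.6,-15,133.3),(0,21,140),(0,-21,140)):
    print('expect side crop',(proj('side',[*(h+r*ex+y*ey),z])[0]-[250,220])*4+[400,0])
E
```

```text
t 18.93 pos [507.4 108.4 257. ] q [  8.7  15.4 106.8   0.   57.7 -65. ] F [-0.7 -1.  -0.7] gap 60.0
 turn units [0.01 0.01 0.  ]  shift units now [0.01 0.   2.5 ]  shift after turn [0.01 0.01 2.5 ]
expect side crop [690.83955446 141.03834171]
expect side crop [733.18208765 182.20402016]
expect side crop [578.50291834 180.01694881]
expect side crop [636.99070501 240.52310411]
```

View pics/seat.png

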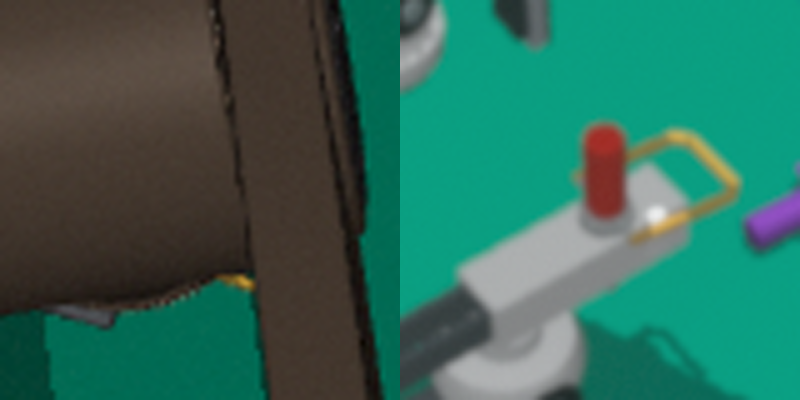

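The ring is open over the free end and the collar is on the sleeve; bar corners (685,135) and (738,182) in the crop match the expected (691,141) and (733,182). Now shut the fingers, go out over the bar and tilt away from the knob.

Emit:
{"name": "step_arm", "arguments": {
  "deltas": [
    [[0,-1,0,0,0,0,0],[0,-1,0,0,0,0,0],[0,-1,0,0,0,0,0],[0,0,0,-0.9,0,0,0],[0,0,0,-0.9,0,0,0],[0,0,0,-0.9,0,0,0],[0,0,0,-0.9,0,0,0],[0,0,0,-0.8,0,0,0],[0,0,0,0,0,0,0]]
  ]
}}

```text
time: 20.15
ee_pos: [483.4, 42.8, 250.2]
tcp_rot: [[-0.959, 0.258, 0.119], [0.284, 0.863, 0.418], [0.006, 0.435, -0.9]]
ft_force: [0.8, 0.1, -0.2]
finger_gap: -0.0
```

```bash
cat >> h.py <<'E'
EX=np.array([-0.2823,-0.9593,0]);H=np.array([507.2,108.5,0])
RT=down(73.6)@Ro.from_rotvec([-np.radians(25),0,0]).as_matrix()
def st(x,z): # target in stand plane
    s=robot.state();p=np.array(s['ee_pos'])-H
    print('stand x',round(p@EX,1),'y',round(p@[0.9593,-0.2823,0],1)); go(H+EX*x+[0,0,z],RT)
E
python3 -c "
from h import *
st(60,160)
print('per 10mm down, tool units',(RT.T@[0,0,-.5]).round(3),'per 10mm inward',(RT.T@(-EX*.5)).round(3))"
```

```text
stand x 69.8 y -4.3
t 20.15 pos [483.4  42.8 250.2] q [ -18.2   13.1  117.4   32.    55.1 -111.6] F [ 0.8  0.1 -0.2] gap -0.0
 turn units [ 0.14 -0.04 -0.04]  shift units now [-0.24 -1.52  4.27]  shift after turn [-0.21 -1.46  4.29]
per 10mm down, tool units [ 0.    -0.211  0.453] per 10mm inward [0.    0.453 0.211]
```

Emit:
{"name": "step_arm", "arguments": {
  "deltas": [
    [[-0.21,-0.3,0.86,0.1,0,0,0],[0,-0.3,0.86,0,0,0,0],[0,-0.3,0.86,0,0,0,0],[0,-0.3,0.86,0,0,0,0],[0,-0.3,0.7,0,0,0,0],[0,0,0,0,0,0,0]]
  ]
}}

```text
time: 20.9
ee_pos: [487.6, 48.0, 158.6]
tcp_rot: [[-0.959, 0.261, 0.112], [0.284, 0.872, 0.4], [0.007, 0.415, -0.91]]
ft_force: [-0.5, 0.3, 0.1]
finger_gap: -0.003
```

```bash
python3 -c "
from h import *
st(60,145)"
```

```text
stand x 63.5 y -1.7
t 20.9 pos [487.6  48.  158.6] q [ -16.5   21.4  122.1   37.2   43.3 -118.9] F [-0.5  0.3  0.1] gap -0.3
 turn units [-0.08 -0.05 -0.05]  shift units now [-0.09 -0.12  0.69]  shift after turn [-0.09 -0.13  0.69]
```

Emit:
{"name": "step_arm", "arguments": {
  "deltas": [
    [[-0.09,-0.1,0.4,0,0,0,0],[0,-0.08,0.3,0,0,0,0],[0,-0.06,0.2,0,0,0,0],[0,0,0,0,0,0,0]]
  ]
}}

```text
time: 21.4
ee_pos: [491.0, 50.5, 140.0]
tcp_rot: [[-0.959, 0.261, 0.113], [0.284, 0.872, 0.399], [0.005, 0.415, -0.91]]
ft_force: [-0.3, -0.0, -0.1]
finger_gap: -0.002
```

```bash
python3 -c "
from h import *
st(57,120)"
```

```text
stand x 60.3 y 0.8
t 21.4 pos [491.   50.5 140. ] q [ -16.1   23.4  122.7   39.1   41.1 -121. ] F [-0.3 -0.  -0.1] gap -0.1
 turn units [-0.09 -0.04 -0.04]  shift units now [ 0.04 -0.27  0.98]  shift after turn [ 0.04 -0.28  0.98]
```

Emit:
{"name": "step_arm", "arguments": {
  "deltas": [
    [[0.04,-0.07,0.25,0,0,0,0],[0,-0.07,0.25,0,0,0,0],[0,-0.07,0.25,0,0,0,0]]
  ]
}}

```text
time: 21.78
ee_pos: [491.3, 52.8, 124.3]
tcp_rot: [[-0.959, 0.26, 0.115], [0.284, 0.872, 0.398], [0.004, 0.414, -0.91]]
ft_force: [-0.2, 1.3, 2.4]
finger_gap: -0.002
```

```bash
python3 -c "
from h import *
st(54,110)"
```

```text
stand x 57.9 y 0.5
t 21.77 pos [491.3  52.8 124.3] q [ -15.8   25.   123.4   41.1   39.1 -123.3] F [-0.2  1.3  2.4] gap -0.1
 turn units [-0.09 -0.02 -0.03]  shift units now [ 0.02 -0.12  0.73]  shift after turn [ 0.02 -0.13  0.73]
```

Contact of about 2.7 N, the ring's spring. Go on.

Emit:
{"name": "step_arm", "arguments": {
  "deltas": [
    [[0.02,-0.04,0.24,0,0,0,0],[0,-0.04,0.24,0,0,0,0],[0,-0.04,0.24,0,0,0,0]]
  ]
}}

```text
time: 22.15
ee_pos: [492.0, 57.0, 109.2]
tcp_rot: [[-0.959, 0.26, 0.115], [0.284, 0.872, 0.399], [0.004, 0.415, -0.91]]
ft_force: [-0.1, 0.4, 1.2]
finger_gap: -0.0
```

```bash
python3 -c "
from h import *
st(52,100)"
```

```text
stand x 53.7 y -0.0
t 22.15 pos [492.   57.  109.2] q [ -15.3   26.7  124.    43.2   37.3 -125.4] F [-0.1  0.4  1.2] gap -0.0
 turn units [-0.09 -0.03 -0.04]  shift units now [-0.   -0.11  0.45]  shift after turn [-0.   -0.12  0.45]
```

Emit:
{"name": "step_arm", "arguments": {
  "deltas": [
    [[0,-0.05,0.2,0,0,0,0],[0,-0.06,0.2,0,0,0,0],[0,-0.06,0.12,0,0,0,0]]
  ]
}}

```text
time: 22.52
ee_pos: [492.1, 58.4, 97.2]
tcp_rot: [[-0.959, 0.26, 0.114], [0.284, 0.872, 0.399], [0.004, 0.414, -0.91]]
ft_force: [-0.4, -0.3, -0.6]
finger_gap: -0.001
```

```bash
python3 -c "
from h import *
st(52,96)
S,_=cap('side');cv2.imwrite('pics/push.png',cv2.resize(S[220:320,250:350],(500,500),interpolation=2)[:,:,::-1])"
```

```text
stand x 52.3 y -0.4
t 22.52 pos [492.1  58.4  97.2] q [ -15.1   28.   124.4   44.9   36.  -127.3] F [-0.4 -0.3 -0.6] gap -0.1
 turn units [-0.09 -0.03 -0.04]  shift units now [-0.02 -0.01  0.06]  shift after turn [-0.02 -0.01  0.06]
```

View pics/push.png

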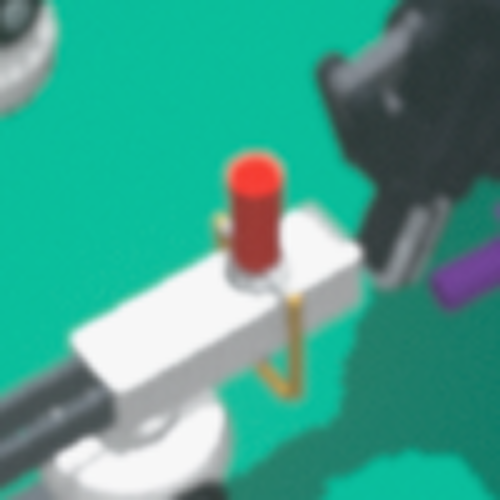

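The ring has snapped shut: leg at (293,340) hangs down and the bar runs under the sleeve at (280,385). The collar is on the sleeve. Back away outwards and up.

Emit:
{"name": "step_arm", "arguments": {
  "deltas": [
    [[0,-0.3,-0.5,0,0,0,0],[0,-0.3,-1,0,0,0,0],[0,0,-1,0,0,0,0],[0,0,-1,0,0,0,0],[0,0,-1,0,0,0,0],[0,0,-1,0,0,0,0],[0,0,-1,0,0,0,0],[0,0,-1,0,0,0,0],[0,-1,0,0,0,0,0],[0,-1,0,0,0,0,0],[0,-1,0,0,0,0,0],[0,-1,0,0,0,0,0],[0,0,0,0,0,0,0]]
  ]
}}

```text
time: 24.2
ee_pos: [446.2, -94.6, 205.7]
tcp_rot: [[-0.958, 0.263, 0.118], [0.288, 0.875, 0.389], [-0.001, 0.407, -0.914]]
ft_force: [-0.5, -0.3, 0.6]
finger_gap: 0.001
```

```bash
python3 - <<'E'
from h import *
s=robot.state();print(s['time'],s['ee_pos'],s['ft_force'])
T,_=cap('top');S,_=cap('side')
O=np.zeros((600,800,3),np.uint8)
O[:300,:400]=cv2.resize(T,(400,300));O[300:,:400]=cv2.resize(S,(400,300));O[:400,400:]=cv2.resize(S[230:310,250:330],(400,400),interpolation=2)
cv2.imwrite('pics/final.png',O[:,:,::-1])
# collar top-of-knob check
m=cv2.inRange(cv2.cvtColor(S,cv2.COLOR_RGB2HSV),(0,150,80),(8,255,255))[230:290,280:325];y,x=np.nonzero(m);print('knob px',x.mean()+280,y.mean()+230,'expected',proj('side',[507.2,108.5,163]))
# bystanders: before/after difference
for n,A in (('top',T),('side',S)):
    B=cv2.imread(f'pics/{n}0.png')[:,:,::-1];d=np.abs(A.astype(int)-B).max(2)
    for k,(u,v) in {'top':{'dome':(322,160),'bottle':(202,322),'driver':(315,334)},'side':{'dome':(242,220),'bottle':(296,403),'driver':(393,327)}}[n].items():print(n,k,np.percentile(d[v-18:v+18,u-18:u+18],[50,95,99]))
E
```

```text
24.2 [446.2265217  -94.56066358 205.71874216] [-0.5036275  -0.32498358  0.59565063]
knob px 300.64666666666665 260.99333333333334 expected [[301.59775804 263.34550289]]
top dome [12. 19. 20.]
top bottle [11. 16. 19.]
top driver [11. 31. 32.]
side dome [20. 25. 26.]
side bottle [21. 26. 27.]
side driver [21.   38.25 41.  ]
```

View pics/final.png

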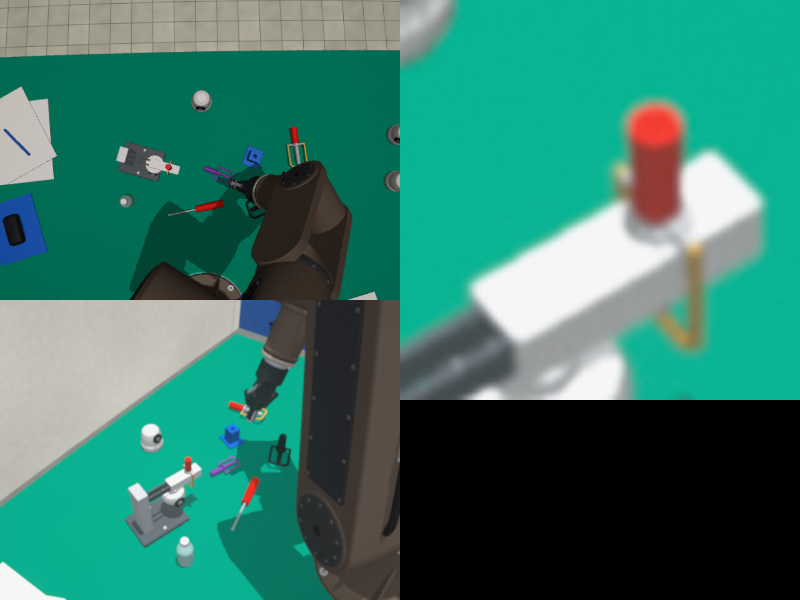

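```bash
python3 -c "
from h import *
robot.job_done()"
```

```text
the job is handed in; nothing more can be done
```

The pin is locked in place and the job is handed in, at about 24 s on the robot's clock. I took the smaller red pin from the blue rack, turned it so its ring faced the arm's free end, and lowered it through the sleeve hole. I let go, then pushed the ring's bar down with the shut, tilted fingers until it snapped shut, and backed away.

**What the last checks showed:**
- **Collar:** it seated at a tool height of 150.8 mm, against 150.9 predicted. The highest force read while seating was about 19 N, under the 30 N limit.
- **Ring:** the final picture shows a leg hanging straight down beside the sleeve and the cross bar passing under it. The far leg and the pin's end are hidden behind the sleeve. The contact force fell to zero when it snapped.
- **Other objects:** the dome camera, bottle and screwdriver look unmoved. Before-and-after differences there are mostly an even brightness shift, somewhat larger around the screwdriver. The arm's shadow has also moved.
- **Robot:** clear of everything, with wrist force about 0.

**One disagreement:** the knob's red patch sits 2.3 px (roughly 4 mm) higher in the side view than calculated. I put this down to the colour mask favouring the bright top of the knob, because the force and the picture both say the collar is home. I did not check it further.

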